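# Load the analyser rack in queue order

## Task

The four stoppered blood tubes have come off the sample line and stand queued in their carriers in the aluminium tray. Move them into the analyser rack in the same order, so that the analyser reads them in turn: the tube nearest the tray's black stop plate goes into the cup next to the rack's blue handle, the next tube into the next cup, and so on. Leave each tube upright and fully down in its cup, tip none over, and leave the timer, the red marker and the cover-glass box where they lie.

Things in the scene. Friction and masses are not known exactly. Their poses are not given: they have to be found in the camera images.
- tray: Fixed aluminium channel 198 x 58 x 13 mm with the queue of four tube carriers; a black stop plate, 36 mm high, stands across its +x end. Origin: centre of its underside, on the worktop; x along the row towards the stop plate, z up. Carriers stand on y = 0 at x = +63 (first, at the stop plate), +21, -21, -63 mm (last).
- rack: Fixed analyser rack: white base 188 x 46 mm, four grey cups in a row, blue end plate with handle (52 mm high) at +x. Origin: centre of underside, on the worktop; x along the row to the handle, z up. Cup axes: y = 0, x = +63 (next to handle), +21, -21, -63 mm. Cup: flared mouth 34 mm wide at z = 54 mm, guiding down into a bore 18.4 mm wide from z = 39 mm to the floor at z = 10 mm.
- tube_red: Loose closed blood tube with red stopper, white label, red band; 106 mm tall, 20 g; tube 16 mm wide, round bottom; stopper (grip here from above) 18 mm wide, 84 to 106 mm above the bottom. Origin: its lowest point; z along the axis to the stopper. Starts upright in a carrier, bottom 16 mm above the worktop; neighbours 42 mm away along the row, clear across it.
- carrier_red: Single-tube carrier in which the red stoppered tube stands at the start; it stays in the tray. All four carriers are alike: a round black foot 40 mm diameter with a grey sleeve, 38 mm high, bore 18 mm, bore floor 12 mm above its underside. Fixed. Origin: centre of its underside, 4 mm above the worktop.
- tube_yellow: Loose closed blood tube with yellow stopper, white label, yellow band; 106 mm tall, 20 g; tube 16 mm wide, round bottom; stopper (grip here from above) 18 mm wide, 84 to 106 mm above the bottom. Origin: its lowest point; z along the axis to the stopper. Starts upright in a carrier, bottom 16 mm above the worktop; neighbours 42 mm away along the row, clear across it.
- carrier_yellow: Single-tube carrier in which the yellow stoppered tube stands at the start; it stays in the tray. All four carriers are alike: a round black foot 40 mm diameter with a grey sleeve, 38 mm high, bore 18 mm, bore floor 12 mm above its underside. Fixed. Origin: centre of its underside, 4 mm above the worktop.
- tube_green: Loose closed blood tube with green stopper, white label, green band; 106 mm tall, 20 g; tube 16 mm wide, round bottom; stopper (grip here from above) 18 mm wide, 84 to 106 mm above the bottom. Origin: its lowest point; z along the axis to the stopper. Starts upright in a carrier, bottom 16 mm above the worktop; neighbours 42 mm away along the row, clear across it.
- carrier_green: Single-tube carrier in which the green stoppered tube stands at the start; it stays in the tray. All four carriers are alike: a round black foot 40 mm diameter with a grey sleeve, 38 mm high, bore 18 mm, bore floor 12 mm above its underside. Fixed. Origin: centre of its underside, 4 mm above the worktop.
- tube_lavender: Loose closed blood tube with lavender stopper, white label, lavender band; 106 mm tall, 20 g; tube 16 mm wide, round bottom; stopper (grip here from above) 18 mm wide, 84 to 106 mm above the bottom. Origin: its lowest point; z along the axis to the stopper. Starts upright in a carrier, bottom 16 mm above the worktop; neighbours 42 mm away along the row, clear across it.
- carrier_lavender: Single-tube carrier in which the lavender stoppered tube stands at the start; it stays in the tray. All four carriers are alike: a round black foot 40 mm diameter with a grey sleeve, 38 mm high, bore 18 mm, bore floor 12 mm above its underside. Fixed. Origin: centre of its underside, 4 mm above the worktop.
- timer: Bystander: white bench timer with coloured keys, 58 x 62 x 20 mm, loose on the worktop. Origin: centre of its underside.
- marker_red: Bystander: red marker pen with a black cap, 118 mm long and 12 mm thick, loose on the worktop. Origin: its middle, at its underside; y along it.
- coverslip_box: Bystander: small white box with a blue lid, for cover glasses, 31 x 31 x 20 mm, loose on the worktop. Origin: centre of its underside.
There are look-alikes about, which are no part of the job. Leave any purple look-alike of the carrier_lavender alone.

How it is judged (in metres and radians):
At the end, for the whole second after the job is handed in: Each tube is in the rack cup of the same rank as its carrier in the tray (stop plate = blue handle end), within 10 mm of the cup axis along and across the row, its bottom less than 16 mm above the worktop (fully down is 10 mm), within 0.2 rad of upright, and at rest (((x of carrier_red in the frame of tray between 0.043 and 0.083 m and x of tube_red in the frame of rack between 0.053 and 0.073 m) or (x of carrier_red in the frame of tray between 0.001 and 0.041 m and x of tube_red in the frame of rack between 0.011 and 0.031 m) or (x of carrier_red in the frame of tray between -0.041 and -0.001 m and x of tube_red in the frame of rack between -0.031 and -0.011 m) or (x of carrier_red in the frame of tray between -0.083 and -0.043 m and x of tube_red in the frame of rack between -0.073 and -0.053 m)) and y of tube_red in the frame of rack between -0.01 and 0.01 m and z of each of tube_red, tube_yellow, tube_green, tube_lavender in the frame of rack below 0.016 m and angle between each of tube_red, tube_yellow, tube_green, tube_lavender's own z axis and vertical below 0.2 rad and linear speed of each of tube_red, tube_yellow, tube_green, tube_lavender below 0.02 m/s and angular speed of each of tube_red, tube_yellow, tube_green, tube_lavender below 0.3 rad/s and ((x of carrier_yellow in the frame of tray between 0.043 and 0.083 m and x of tube_yellow in the frame of rack between 0.053 and 0.073 m) or (x of carrier_yellow in the frame of tray between 0.001 and 0.041 m and x of tube_yellow in the frame of rack between 0.011 and 0.031 m) or (x of carrier_yellow in the frame of tray between -0.041 and -0.001 m and x of tube_yellow in the frame of rack between -0.031 and -0.011 m) or (x of carrier_yellow in the frame of tray between -0.083 and -0.043 m and x of tube_yellow in the frame of rack between -0.073 and -0.053 m)) and y of tube_yellow in the frame of rack between -0.01 and 0.01 m and ((x of carrier_green in the frame of tray between 0.043 and 0.083 m and x of tube_green in the frame of rack between 0.053 and 0.073 m) or (x of carrier_green in the frame of tray between 0.001 and 0.041 m and x of tube_green in the frame of rack between 0.011 and 0.031 m) or (x of carrier_green in the frame of tray between -0.041 and -0.001 m and x of tube_green in the frame of rack between -0.031 and -0.011 m) or (x of carrier_green in the frame of tray between -0.083 and -0.043 m and x of tube_green in the frame of rack between -0.073 and -0.053 m)) and y of tube_green in the frame of rack between -0.01 and 0.01 m and ((x of carrier_lavender in the frame of tray between 0.043 and 0.083 m and x of tube_lavender in the frame of rack between 0.053 and 0.073 m) or (x of carrier_lavender in the frame of tray between 0.001 and 0.041 m and x of tube_lavender in the frame of rack between 0.011 and 0.031 m) or (x of carrier_lavender in the frame of tray between -0.041 and -0.001 m and x of tube_lavender in the frame of rack between -0.031 and -0.011 m) or (x of carrier_lavender in the frame of tray between -0.083 and -0.043 m and x of tube_lavender in the frame of rack between -0.073 and -0.053 m)) and y of tube_lavender in the frame of rack between -0.01 and 0.01 m); the robot touches nothing.
It fails at once if a tube is tipped over (more than 0.9 rad) (angle between any of tube_red, tube_yellow, tube_green, tube_lavender's own z axis and vertical above 0.9 rad).
It fails at once if the timer, the red marker or the cover-glass box is displaced by more than 20 mm (distance of any of timer, marker_red, coverslip_box from where it was at the start of the episode above 0.02 m).
It also fails if it takes over 115 s, if anything falls off the work surface, if the arm or the gripper's body presses on something with over 40 N, if the wrist force passes 120 N, or if a joint passes its speed limit or range.

## Robot

A 6-joint arm with a two-finger parallel gripper is mounted at the origin on a cart in front of the work surface, level with it; the furniture and walls round the work are solid. World frame = base frame: x ahead of the robot, y to its left, z up, the work surface at z = 0. Lengths are in m, angles in degrees, forces in N, time in s.
With the tool pointing down it reaches from about 0.35 to 0.875 m from the base axis. Payload 4.2 kg.
Tool frame: the origin (TCP) lies at the very end of the fingers, on their centre line; the grasp point (between the pads) lies 19 mm behind it; z points along the fingers, y is the line along which they close (so a half turn about z gives the same grasp; the last joint's range is limited). The gripper opens to 87 mm and grips with 3 to 60 N. Pads are 19 mm wide; open, the fingers measure 117 mm over their backs; the gripper's body (75 mm by 190 mm) begins 51 mm behind the grasp point.
Start: joints at [-56.517, 22.042, 0.453, 0, -68.411, -14.817], TCP at [0.2, -0.592, 0.223] pointing down, gripper open.
Joint ranges: [-179.83, 179.83], [-69.29, 118.12], [-61.27, 80.66], [-181.25, 117.63], [-171.15, -9.14], [-177.46, 177.46]. Speed limits (degrees/s): [159.86, 159.86, 180, 180, 180, 180].

## Interface

Orientations are given as a 3x3 rotation matrix whose columns are the frame's x, y, z axes.
In Python, from station import * gives the robot as it stands.
- The arm moves only by the shell command python3 -m pendant 'ROWS'. ROWS is JSON, a list of rows, each an object of numbers: "x", "y", "z": the shift along the world's x, y, z normalised to -1 to 1, where 1 is 250 mm; "rx", "ry", "rz": the turn, a rotation vector about the world's x, y, z normalised to -1 to 1, where 1 is 180 degrees; "claw": the opening, from 0 (shut) to 1 (fully open). A call has exactly 8 rows; each row is the pose to reach, as a shift and turn from the pose commanded when the call began, turning the shorter way round; what a row does not reach only later rows make up. A row lasts 1/8 s, in which the tool goes at most 62.5 mm and 10.7 degrees, less where a joint would pass 70% of its speed; a pose out of reach is approached as far as the arm can. A call with a number of a shift or a turn outside -1 to 1 is refused whole. A call with a gripper value outside its range is refused whole. The fingers move at their own pace and stop on an object; the grip force is fixed at half the most. Time passes only in rows, so rows that repeat a pose let the fingers close, or fill a call up. It gives the time, the measured TCP pose, the force, the opening and the grip force at its end, in the units of the state.
- sense(): the state, without advancing time (a new reading comes with each control period).
- capture(name): name is "side" or "top" or "wrist"; returns a dict with "color" (384x512x3 uint8, red, green, blue), "mtx" (3x3 intrinsics, pixels), "world_to_cam" (4x4, takes a point from world to camera coordinates). Camera axes: x right, y up, looking along -z (the intrinsics and any distortion apply to the point x, -y, -z); pixel columns grow to the right and rows downward; lengths in m; the calibration is good to about 2 mm. A picture is of the moment at which its call begins. There is no depth.
- finish_job(): hands the job in; it is judged then, once.
Trained networks look in a picture, given as the dict that the camera call returned (one of the last four; its "shot" number tells which), for a name from the list of things; names that differ only in an ending like _2 or _b are one class to them, and where a whole thing is asked for, a point or a joint stands for the part that bears it (a point fixed in the world has none). Each returns a list of dicts, best first, with "conf" (0 to 1); they miss things now and then, are a little off and sometimes report something else, mostly with a low value. They report only what shows in the picture. A call takes as long as a camera call. They do not tell look-alikes from the thing itself.
- search_frame(picture, label): "centre" ([column, row] in pixels, amid what is visible of it).
- regions_of(picture, label): "region" (384x512 bool, what is visible of it) and "centre" ([column, row] in pixels, amid what is visible of it).
The state is a dict: "time_s": time; "joints": joint angles; "joint_velocities": joint speeds; "effort": joint torques, N m; "tcp_pos": TCP position; "ee_rot": TCP orientation; "wrist_force": force on the tool from outside, world axes, zero at the start; "moment": the same for the moment, N m; "gripper_width": opening from 0.0 (shut) to 1.0 (fully open); "gripper_force": force on a finger pad.
Only numpy, scipy, OpenCV 4.12 (cv2) and the standard library are available. Lean on these libraries where they do the work, as an engineer would, in place of code of your own. Each camera call takes 0.05 s, during which the arm holds its last target. There are 200 camera calls.

## Working session

There is one attempt and no reset: what is moved stays moved. The work goes in short steps, Python scripts to look and compute and a shell command to move; the robot and the scene stay as the last step left them, time stands still between calls to the robot, and variables do not carry over. Pictures are saved under pics/ and viewed, at most 14 in all, crops included, and the job is handed in when it is done.

```bash
mkdir -p pics; ls; cat > h.py <<'E'
from station import *
import numpy as np, cv2
def cast(p,uv,z):
    "pixel -> world point at height z"
    K=np.array(p["mtx"]);T=np.array(p["world_to_cam"]);R=T[:3,:3];t=T[:3,3]
    d=np.linalg.inv(K)@[uv[0],uv[1],1]; d=R.T@(d*[1,-1,-1]); c=-R.T@t
    return c+d*(z-c[2])/d[2]
def proj(p,X):
    q=np.array(p["world_to_cam"])@[*X,1]; q=np.array(p["mtx"])@(q[:3]*[1,-1,-1]); return q[:2]/q[2]
def save(p,n): cv2.imwrite(f"pics/{n}.png",p["color"][:,:,::-1])
E
python3 - <<'E'
from h import *
for n in("top","side"):
    p=capture(n);save(p,n+"0");print(n,[k for k in p],np.round(cast(p,(256,192),0),3))
    for l in"tray rack tube_red tube_yellow tube_green tube_lavender timer marker_red coverslip_box".split():
        z=.115 if"tube"in l else 0.02
        print(l,[(np.round(r["centre"]),round(r["conf"],2),np.round(cast(p,r["centre"],z)[:2],3)) for r in search_frame(p,l)[:3]])
E
```

```text
pics
top ['color', 'mtx', 'world_to_cam', 'shot'] [0.528 0.242 0.   ]
tray [(array([210., 194.]), 0.79, array([0.519, 0.35 ]))]
rack [(array([304., 202.]), 0.6, array([0.503, 0.129]))]
tube_red [(array([226., 205.]), 0.65, array([0.482, 0.305]))]
tube_yellow []
tube_green [(array([205., 176.]), 0.4, array([0.544, 0.351]))]
tube_lavender [(array([226., 206.]), 0.54, array([0.479, 0.305]))]
timer [(array([185., 266.]), 0.59, array([0.349, 0.402]))]
marker_red [(array([217., 193.]), 0.73, array([0.521, 0.334])), (array([312., 116.]), 0.61, array([0.715, 0.108])), (array([302., 200.]), 0.4, array([0.508, 0.132]))]
coverslip_box [(array([259., 111.]), 0.62, array([0.725, 0.238]))]
side ['color', 'mtx', 'world_to_cam', 'shot'] [0.578 0.093 0.   ]
tray [(array([224., 239.]), 0.97, array([0.521, 0.377]))]
rack [(array([282., 192.]), 0.91, array([0.499, 0.098]))]
tube_red [(array([256., 204.]), 0.64, array([0.455, 0.37 ])), (array([216., 234.]), 0.49, array([0.465, 0.502]))]
tube_yellow [(array([197., 204.]), 0.87, array([0.554, 0.423])), (array([279., 192.]), 0.33, array([0.434, 0.301]))]
tube_green [(array([216., 204.]), 0.62, array([0.522, 0.406]))]
tube_lavender [(array([236., 202.]), 0.66, array([0.492, 0.382]))]
timer [(array([299., 276.]), 0.78, array([0.34 , 0.423]))]
marker_red [(array([210., 181.]), 0.6, array([0.709, 0.125]))]
coverslip_box [(array([178., 199.]), 0.53, array([0.72 , 0.265]))]
```

```bash
ls pics
```

```text
side0.png
top0.png
```

```bash
python3 - <<'E'
import cv2,numpy as np
a=cv2.imread("pics/top0.png")[80:300,150:370];b=cv2.imread("pics/side0.png")[120:300,130:350]
a=cv2.resize(a,(600,600),interpolation=2);b=cv2.resize(b,(733,600),interpolation=2)
cv2.imwrite("pics/topc.png",a);cv2.imwrite("pics/sidec.png",b)
E
```

```text
(no output)
```

View pics/topc.png

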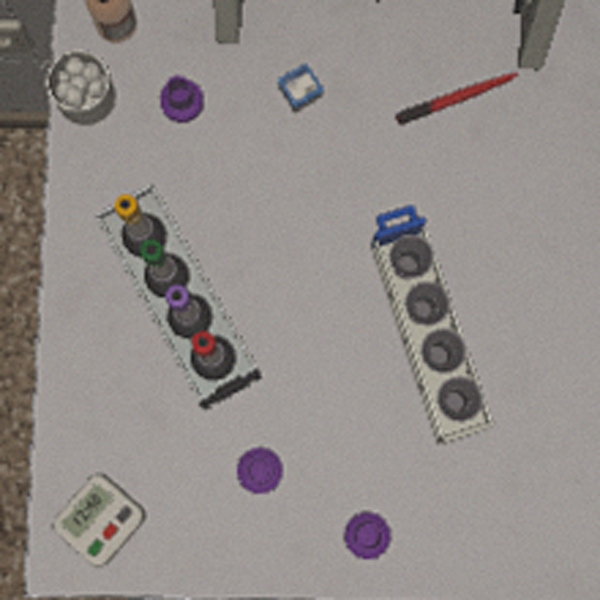

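View pics/sidec.png

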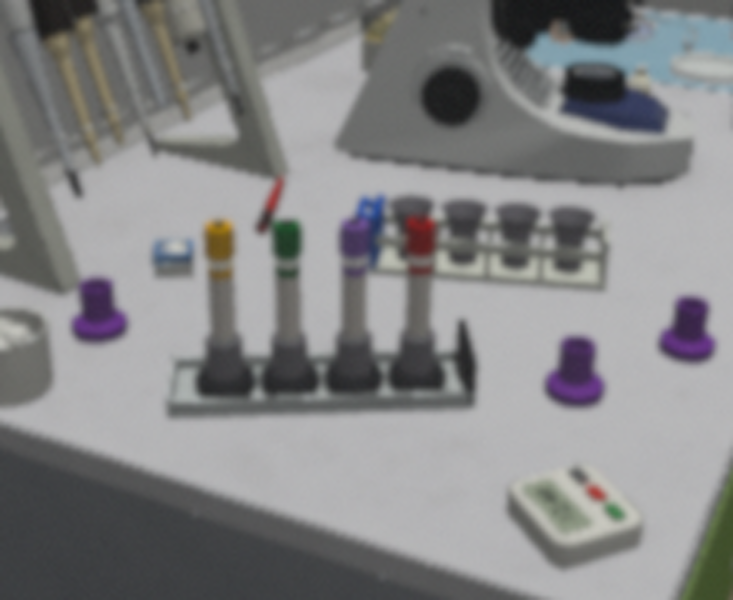

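Order from the stop plate (crop ~(230,388)): red (204,343), lavender (177,296), green (152,251), yellow (126,206). The rack's handle (398,222) is at its far end, so red goes to the far cup at (410,257), then (427,303), (443,351) and (460,398).

```bash
cat > m.py <<'E'
from h import *
t=capture("top");s=capture("side")
def blob(p,h0,h1,box,smin=110,vmin=50):
    hsv=cv2.cvtColor(p["color"],cv2.COLOR_RGB2HSV);x0,y0,x1,y1=box
    m=np.zeros(hsv.shape[:2],np.uint8)
    hh=(hsv[...,0].astype(int)-h0)%180
    ok=(hh<=(h1-h0)%180)&(hsv[...,1]>smin)&(hsv[...,2]>vmin);m[y0:y1,x0:x1]=ok[y0:y1,x0:x1]
    n,l,st,c=cv2.connectedComponentsWithStats(m); i=1+np.argmax(st[1:,4]); return c[i],st[i,4]
def P(p):
    K=np.array(p["mtx"]);return K@np.diag([1,-1,-1])@np.array(p["world_to_cam"])[:3]
hs=dict(red=(172,6),lav=(125,150),green=(55,85),yel=(12,30))
tc=dict(red=(225,206),lav=(215,188.5),green=(205.7,172),yel=(196,155.5))
sc=dict(red=(256,190),lav=(236,191),green=(216,191),yel=(196,192))
pts=[]
for k,(a,b) in hs.items():
    bx=lambda c,r:(int(c[0]-r),int(c[1]-r),int(c[0]+r+1),int(c[1]+r+1))
    u,n=blob(t,a,b,bx(tc[k],7),70);v,m=blob(s,a,b,bx(sc[k],8),70)
    X=cv2.triangulatePoints(P(t),P(s),u,v)[:,0];X=X[:3]/X[3];pts.append(X)
    print(k,u.round(1),n,v.round(1),m,X.round(4),"cast.118",cast(t,u,.118)[:2].round(4),np.round(proj(t,X)-u,1),np.round(proj(s,X)-v,1))
pts=np.array(pts)[:,:2];d=pts[0]-pts[3];print("tray dir",np.degrees(np.arctan2(*d[::-1])),np.linalg.norm(d))
cp=[(410,257),(427,303),(443,351),(460,398)]
C=np.array([cast(t,(150+(a+.5)/600*220-.5,80+(b+.5)/600*220-.5),.054)[:2] for a,b in cp]);print(C.round(4))
d=C[0]-C[3];print("rack dir",np.degrees(np.arctan2(*d[::-1])),np.linalg.norm(d),C.mean(0))
print(sense()["ee_rot"])
E
python3 m.py
```

```text
red [224.3 205.6] 65 [255.7 189.9] 107 [0.4813 0.3085 0.1132] cast.118 [0.4799 0.3077] [-0.1 -0.4] [0.5 0.1]
lav [214.8 188.4] 50 [236.3 190.6] 71 [0.5173 0.3297 0.1126] cast.118 [0.5163 0.3291] [-0. -0.] [0. 0.]
green [205.  171.5] 45 [215.4 191.1] 58 [0.5541 0.3522 0.1125] cast.118 [0.5527 0.3513] [-0.1 -0.1] [0.2 0. ]
yel [196.4 156.2] 77 [195.5 191.5] 92 [0.5886 0.3725 0.112 ] cast.118 [0.5861 0.3711] [-0.2 -0.5] [0.7 0.2]
tray dir -149.1471283336991 0.12497415334776574
[[0.5637 0.141 ]
 [0.5247 0.1267]
 [0.4845 0.1135]
 [0.4457 0.0996]]
rack dir 19.33844241450539 0.12506281761173732 [0.50463117 0.12018766]
[[-9.47394375e-01 -3.20068581e-01  3.17570496e-05]
 [-3.20068581e-01  9.47394376e-01 -3.88447488e-06]
 [-2.88431519e-05 -1.38445635e-05 -9.99999999e-01]]
```

View pics/top0.png

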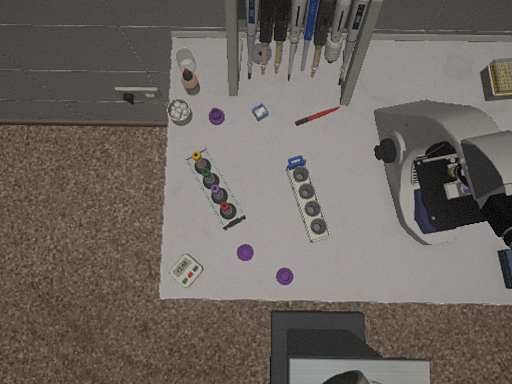

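```bash
python3 -m pendant '[{"z":0.25,"claw":0.5},{"z":0.5,"claw":0.5},{"x":0.05,"y":0.2,"z":0.5,"claw":0.5},{"x":0.1,"y":0.4,"z":0.5,"claw":0.5},{"x":0.2,"y":0.6,"z":0.5,"claw":0.5},{"x":0.25,"y":0.8,"z":0.5,"claw":0.5},{"x":0.3,"y":1,"z":0.5,"claw":0.5},{"x":0.3,"y":1,"z":0.5,"claw":0.5}]' && python3 -m pendant '[{"x":0.05,"y":0.2,"claw":0.5},{"x":0.1,"y":0.4,"claw":0.5},{"x":0.15,"y":0.6,"claw":0.5},{"x":0.2,"y":0.8,"claw":0.5},{"x":0.3,"y":1,"claw":0.5},{"x":0.4,"y":1,"claw":0.5},{"x":0.4,"y":1,"claw":0.5},{"x":0.4,"y":1,"claw":0.5}]'
```

```text
$[0]: bad value
```

```bash
python3 -m pendant '[{"x":0,"y":0,"z":0.25,"rx":0,"ry":0,"rz":0,"claw":0.5},{"x":0,"y":0,"z":0.5,"rx":0,"ry":0,"rz":0,"claw":0.5},{"x":0.05,"y":0.2,"z":0.5,"rx":0,"ry":0,"rz":0,"claw":0.5},{"x":0.1,"y":0.4,"z":0.5,"rx":0,"ry":0,"rz":0,"claw":0.5},{"x":0.2,"y":0.6,"z":0.5,"rx":0,"ry":0,"rz":0,"claw":0.5},{"x":0.25,"y":0.8,"z":0.5,"rx":0,"ry":0,"rz":0,"claw":0.5},{"x":0.3,"y":1,"z":0.5,"rx":0,"ry":0,"rz":0,"claw":0.5},{"x":0.3,"y":1,"z":0.5,"rx":0,"ry":0,"rz":0,"claw":0.5}]'
```

```text
time_s: 2.1
tcp_pos: [0.2754, -0.3398, 0.3486]
ee_rot: [[-0.946, -0.325, 0.002], [-0.325, 0.946, -0.001], [-0.002, -0.002, -1.0]]
wrist_force: [0.0, -0.4, 0.3]
gripper_width: 0.501
gripper_force: 0.0
```

```bash
python3 -m pendant '[{"x":0.05,"y":0.2,"z":0,"rx":0,"ry":0,"rz":0,"claw":0.5},{"x":0.1,"y":0.4,"z":0,"rx":0,"ry":0,"rz":0,"claw":0.5},{"x":0.15,"y":0.6,"z":0,"rx":0,"ry":0,"rz":0,"claw":0.5},{"x":0.2,"y":0.8,"z":0,"rx":0,"ry":0,"rz":0,"claw":0.5},{"x":0.3,"y":1,"z":0,"rx":0,"ry":0,"rz":0.02,"claw":0.5},{"x":0.4,"y":1,"z":0,"rx":0,"ry":0,"rz":0.04,"claw":0.5},{"x":0.4,"y":1,"z":0,"rx":0,"ry":0,"rz":0.068,"claw":0.5},{"x":0.4,"y":1,"z":0,"rx":0,"ry":0,"rz":0.068,"claw":0.5}]'
python3 -m pendant '[{"x":0.05,"y":0.2,"z":0,"rx":0,"ry":0,"rz":0,"claw":0.5},{"x":0.1,"y":0.4,"z":0,"rx":0,"ry":0,"rz":0,"claw":0.5},{"x":0.2,"y":0.6,"z":0,"rx":0,"ry":0,"rz":0,"claw":0.5},{"x":0.3,"y":0.8,"z":0,"rx":0,"ry":0,"rz":0,"claw":0.5},{"x":0.4,"y":1,"z":0,"rx":0,"ry":0,"rz":0,"claw":0.5},{"x":0.4,"y":1,"z":0,"rx":0,"ry":0,"rz":0,"claw":0.5},{"x":0.4,"y":1,"z":0,"rx":0,"ry":0,"rz":0,"claw":0.5},{"x":0.4,"y":1,"z":0,"rx":0,"ry":0,"rz":0,"claw":0.5}]'
```

```text
time_s: 3.1
tcp_pos: [0.3755, -0.0924, 0.3474]
ee_rot: [[-0.859, -0.512, -0.001], [-0.512, 0.859, -0.0], [0.001, 0.0, -1.0]]
wrist_force: [-0.8, -0.6, 0.7]
gripper_width: 0.498
gripper_force: 0.0
time_s: 4.1
tcp_pos: [0.4748, 0.1566, 0.3481]
ee_rot: [[-0.859, -0.512, 0.001], [-0.512, 0.859, 0.0], [-0.001, -0.0, -1.0]]
wrist_force: [-0.8, 0.4, -0.1]
gripper_width: 0.5
gripper_force: 0.0
```

```bash
python3 -m pendant '[{"x":0,"y":0.2,"z":0,"rx":0,"ry":0,"rz":0,"claw":0.5},{"x":0.024,"y":0.4,"z":-0.1,"rx":0,"ry":0,"rz":0,"claw":0.5},{"x":0.024,"y":0.6,"z":-0.2,"rx":0,"ry":0,"rz":0,"claw":0.5},{"x":0.024,"y":0.6,"z":-0.4,"rx":0,"ry":0,"rz":0,"claw":0.5},{"x":0.024,"y":0.6,"z":-0.6,"rx":0,"ry":0,"rz":0,"claw":0.5},{"x":0.024,"y":0.6,"z":-0.6,"rx":0,"ry":0,"rz":0,"claw":0.5},{"x":0.024,"y":0.6,"z":-0.6,"rx":0,"ry":0,"rz":0,"claw":0.5},{"x":0.024,"y":0.6,"z":-0.6,"rx":0,"ry":0,"rz":0,"claw":0.5}]'
python3 - <<'E'
from h import *
p=capture("wrist");save(p,"w1")
for n,x,y in(("red",.4813,.3085),("lav",.5173,.3297),("green",.5541,.3522),("yel",.5886,.3725)): print(n,proj(p,(x,y,.122)).round(1))
E
```

```text
time_s: 5.1
tcp_pos: [0.4823, 0.3086, 0.2006]
ee_rot: [[-0.858, -0.513, 0.004], [-0.513, 0.858, 0.004], [-0.005, 0.001, -1.0]]
wrist_force: [0.8, 0.8, -0.7]
gripper_width: 0.504
gripper_force: 0.0
red [256.4 193. ]
lav [256.1 241.8]
green [256.5 287.7]
yel [256.2 326.7]
```

View pics/w1.png

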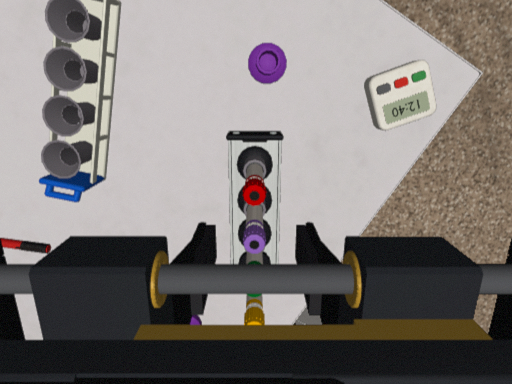

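The red stopper at (254,193) is within about 1.5 mm of its predicted pixel, and the row lines up with the fingers. Going down to grasp.

```bash
python3 -m pendant '[{"x":0,"y":-0.003,"z":-0.1,"rx":0,"ry":0,"rz":0,"claw":0.5},{"x":0,"y":-0.003,"z":-0.2,"rx":0,"ry":0,"rz":0,"claw":0.5},{"x":0,"y":-0.003,"z":-0.3,"rx":0,"ry":0,"rz":0,"claw":0.5},{"x":0,"y":-0.003,"z":-0.42,"rx":0,"ry":0,"rz":0,"claw":0.5},{"x":0,"y":-0.003,"z":-0.42,"rx":0,"ry":0,"rz":0,"claw":0.5},{"x":0,"y":-0.003,"z":-0.42,"rx":0,"ry":0,"rz":0,"claw":0.3},{"x":0,"y":-0.003,"z":-0.42,"rx":0,"ry":0,"rz":0,"claw":0.1},{"x":0,"y":-0.003,"z":-0.42,"rx":0,"ry":0,"rz":0,"claw":0.1}]'
python3 -m pendant '[{"x":0,"y":0,"z":0,"rx":0,"ry":0,"rz":0,"claw":0.1},{"x":0,"y":0,"z":0,"rx":0,"ry":0,"rz":0,"claw":0.1},{"x":0,"y":0,"z":0.1,"rx":0,"ry":0,"rz":0,"claw":0.1},{"x":0,"y":0,"z":0.2,"rx":0,"ry":0,"rz":0,"claw":0.1},{"x":0,"y":0,"z":0.4,"rx":0,"ry":0,"rz":0,"claw":0.1},{"x":0,"y":0,"z":0.6,"rx":0,"ry":0,"rz":0,"claw":0.1},{"x":0,"y":0,"z":0.6,"rx":0,"ry":0,"rz":0,"claw":0.1},{"x":0,"y":0,"z":0.6,"rx":0,"ry":0,"rz":0,"claw":0.1}]'
python3 - <<'E'
from h import *
p=capture("wrist");save(p,"w2")
E
```

```text
time_s: 6.15
tcp_pos: [0.4815, 0.3076, 0.0937]
ee_rot: [[-0.858, -0.514, 0.002], [-0.514, 0.858, 0.002], [-0.002, 0.001, -1.0]]
wrist_force: [-0.3, -0.1, -0.5]
gripper_width: 0.236
gripper_force: 0.0
time_s: 7.15
tcp_pos: [0.4804, 0.3068, 0.2418]
ee_rot: [[-0.858, -0.513, -0.001], [-0.513, 0.858, -0.0], [0.001, 0.0, -1.0]]
wrist_force: [-0.8, 0.9, 0.0]
gripper_width: 0.191
gripper_force: 30.0
```

View pics/w2.png

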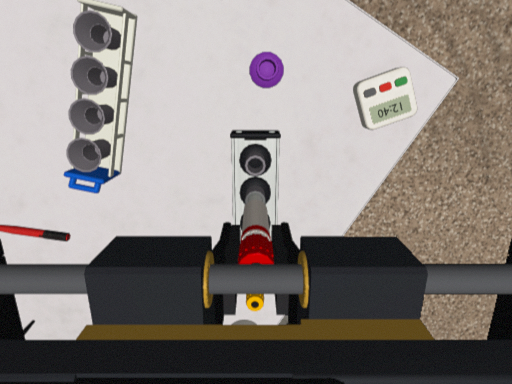

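```bash
python3 -m pendant '[{"x":0.05,"y":-0.1,"z":0,"rx":0,"ry":0,"rz":-0.01,"claw":0.1},{"x":0.12,"y":-0.25,"z":0,"rx":0,"ry":0,"rz":-0.03,"claw":0.1},{"x":0.22,"y":-0.45,"z":0,"rx":0,"ry":0,"rz":-0.05,"claw":0.1},{"x":0.3,"y":-0.6,"z":0,"rx":0,"ry":0,"rz":-0.064,"claw":0.1},{"x":0.332,"y":-0.665,"z":0,"rx":0,"ry":0,"rz":-0.064,"claw":0.1},{"x":0.332,"y":-0.665,"z":-0.1,"rx":0,"ry":0,"rz":-0.064,"claw":0.1},{"x":0.332,"y":-0.665,"z":-0.2,"rx":0,"ry":0,"rz":-0.064,"claw":0.1},{"x":0.332,"y":-0.665,"z":-0.2,"rx":0,"ry":0,"rz":-0.064,"claw":0.1}]'
python3 - <<'E'
from h import *
p=capture("wrist");im=p["color"].copy()
c=np.array([.5046,.1202]);d=np.array([.9436,.3311]);n=np.array([-d[1],d[0]])
for s in(.063,.021,-.021,-.063):
    for z,r in((.054,.017),):
        q=[proj(p,[*(c+s*d+r*(np.cos(a)*d+np.sin(a)*n)),z]) for a in np.linspace(0,6.283,40)]
        cv2.polylines(im,[np.int32(np.round(np.array(q)*16))],True,(0,255,0),1,cv2.LINE_AA,4)
p["color"]=im;save(p,"w3")
E
```

```text
time_s: 8.2
tcp_pos: [0.5622, 0.1405, 0.1896]
ee_rot: [[-0.943, -0.332, -0.006], [-0.332, 0.943, -0.003], [0.007, -0.001, -1.0]]
wrist_force: [-0.3, 0.1, 0.0]
gripper_width: 0.193
gripper_force: 30.0
```

View pics/w3.png

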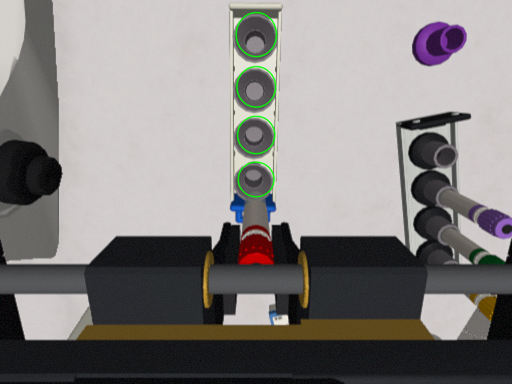

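The projected cup rims (green) match the cups; red is on the axis of the far cup next to the handle. Lowering.

```bash
python3 -m pendant '[{"x":0,"y":0,"z":-0.08,"rx":0,"ry":0,"rz":0,"claw":0.1},{"x":0,"y":0,"z":-0.16,"rx":0,"ry":0,"rz":0,"claw":0.1},{"x":0,"y":0,"z":-0.22,"rx":0,"ry":0,"rz":0,"claw":0.1},{"x":0,"y":0,"z":-0.27,"rx":0,"ry":0,"rz":0,"claw":0.1},{"x":0,"y":0,"z":-0.32,"rx":0,"ry":0,"rz":0,"claw":0.1},{"x":0,"y":0,"z":-0.37,"rx":0,"ry":0,"rz":0,"claw":0.1},{"x":0,"y":0,"z":-0.41,"rx":0,"ry":0,"rz":0,"claw":0.1},{"x":0,"y":0,"z":-0.41,"rx":0,"ry":0,"rz":0,"claw":0.1}]'
python3 -m pendant '[{"x":0,"y":0,"z":0,"rx":0,"ry":0,"rz":0,"claw":0.1},{"x":0,"y":0,"z":0,"rx":0,"ry":0,"rz":0,"claw":0.25},{"x":0,"y":0,"z":0,"rx":0,"ry":0,"rz":0,"claw":0.35},{"x":0,"y":0,"z":0,"rx":0,"ry":0,"rz":0,"claw":0.5},{"x":0,"y":0,"z":0,"rx":0,"ry":0,"rz":0,"claw":0.5},{"x":0,"y":0,"z":0.2,"rx":0,"ry":0,"rz":0,"claw":0.5},{"x":0,"y":0,"z":0.44,"rx":0,"ry":0,"rz":0,"claw":0.5},{"x":0,"y":0,"z":0.44,"rx":0,"ry":0,"rz":0,"claw":0.5}]'
python3 - <<'E'
from h import *
p=capture("wrist");im=p["color"]
print(proj(p,[.5641,.1411,.116]),proj(p,[.5641,.1411,.122]))
save(p,"w4")
E
```

```text
time_s: 9.25
tcp_pos: [0.5638, 0.1404, 0.089]
ee_rot: [[-0.943, -0.332, -0.001], [-0.332, 0.943, -0.001], [0.002, -0.0, -1.0]]
wrist_force: [2.3, -1.1, -1.9]
gripper_width: 0.195
gripper_force: 30.1
time_s: 10.25
tcp_pos: [0.5671, 0.1422, 0.2061]
ee_rot: [[-0.943, -0.333, 0.011], [-0.333, 0.943, 0.005], [-0.012, 0.001, -1.0]]
wrist_force: [0.0, 0.9, -0.2]
gripper_width: 0.498
gripper_force: 0.0
[255.50543648 185.30213874] [255.50645692 187.48906242]
```

View pics/w4.png

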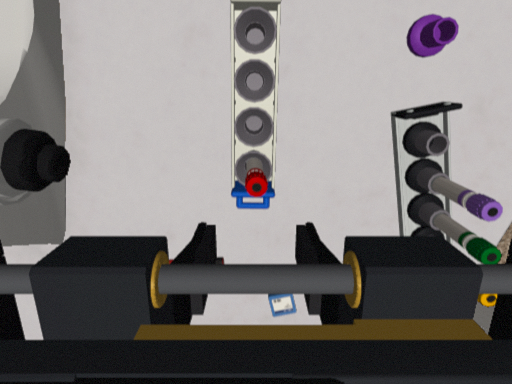

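Red is seated: its top at (257,184) is where a fully seated tube should be. Lavender next.

```bash
python3 -m pendant '[{"x":-0.03,"y":0.15,"z":0,"rx":0,"ry":0,"rz":0.01,"claw":0.5},{"x":-0.08,"y":0.35,"z":0,"rx":0,"ry":0,"rz":0.03,"claw":0.5},{"x":-0.13,"y":0.55,"z":0,"rx":0,"ry":0,"rz":0.05,"claw":0.5},{"x":-0.186,"y":0.752,"z":0,"rx":0,"ry":0,"rz":0.064,"claw":0.5},{"x":-0.186,"y":0.752,"z":-0.05,"rx":0,"ry":0,"rz":0.064,"claw":0.5},{"x":-0.186,"y":0.752,"z":-0.15,"rx":0,"ry":0,"rz":0.064,"claw":0.5},{"x":-0.186,"y":0.752,"z":-0.25,"rx":0,"ry":0,"rz":0.064,"claw":0.5},{"x":-0.186,"y":0.752,"z":-0.25,"rx":0,"ry":0,"rz":0.064,"claw":0.5}]'
python3 -m pendant '[{"x":0,"y":0,"z":-0.06,"rx":0,"ry":0,"rz":0,"claw":0.5},{"x":0,"y":0,"z":-0.12,"rx":0,"ry":0,"rz":0,"claw":0.5},{"x":0,"y":0,"z":-0.18,"rx":0,"ry":0,"rz":0,"claw":0.5},{"x":0,"y":0,"z":-0.18,"rx":0,"ry":0,"rz":0,"claw":0.5},{"x":0,"y":0,"z":-0.18,"rx":0,"ry":0,"rz":0,"claw":0.3},{"x":0,"y":0,"z":-0.18,"rx":0,"ry":0,"rz":0,"claw":0.1},{"x":0,"y":0,"z":-0.18,"rx":0,"ry":0,"rz":0,"claw":0.1},{"x":0,"y":0,"z":-0.18,"rx":0,"ry":0,"rz":0,"claw":0.1}]'
python3 -m pendant '[{"x":0,"y":0,"z":0,"rx":0,"ry":0,"rz":0,"claw":0.1},{"x":0,"y":0,"z":0,"rx":0,"ry":0,"rz":0,"claw":0.1},{"x":0,"y":0,"z":0.1,"rx":0,"ry":0,"rz":0,"claw":0.1},{"x":0,"y":0,"z":0.2,"rx":0,"ry":0,"rz":0,"claw":0.1},{"x":0,"y":0,"z":0.4,"rx":0,"ry":0,"rz":0,"claw":0.1},{"x":0,"y":0,"z":0.6,"rx":0,"ry":0,"rz":0,"claw":0.1},{"x":0,"y":0,"z":0.6,"rx":0,"ry":0,"rz":0,"claw":0.1},{"x":0,"y":0,"z":0.6,"rx":0,"ry":0,"rz":0,"claw":0.1}]'
```

```text
time_s: 11.3
tcp_pos: [0.516, 0.3265, 0.134]
ee_rot: [[-0.859, -0.512, -0.006], [-0.512, 0.859, -0.005], [0.008, -0.002, -1.0]]
wrist_force: [0.0, -0.6, 0.2]
gripper_width: 0.499
gripper_force: 0.0
time_s: 12.3
tcp_pos: [0.5177, 0.3291, 0.093]
ee_rot: [[-0.858, -0.514, 0.001], [-0.514, 0.858, 0.001], [-0.001, 0.0, -1.0]]
wrist_force: [-0.5, -0.7, 0.9]
gripper_width: 0.195
gripper_force: 30.0
time_s: 13.3
tcp_pos: [0.517, 0.3286, 0.2419]
ee_rot: [[-0.858, -0.513, -0.001], [-0.513, 0.858, -0.0], [0.001, 0.0, -1.0]]
wrist_force: [-0.9, -0.4, -1.0]
gripper_width: 0.193
gripper_force: 30.0
```

```bash
python3 -m pendant '[{"x":0,"y":-0.12,"z":0,"rx":0,"ry":0,"rz":-0.01,"claw":0.1},{"x":0.01,"y":-0.3,"z":0,"rx":0,"ry":0,"rz":-0.03,"claw":0.1},{"x":0.02,"y":-0.5,"z":0,"rx":0,"ry":0,"rz":-0.05,"claw":0.1},{"x":0.028,"y":-0.7,"z":0,"rx":0,"ry":0,"rz":-0.064,"claw":0.1},{"x":0.028,"y":-0.807,"z":0,"rx":0,"ry":0,"rz":-0.064,"claw":0.1},{"x":0.028,"y":-0.807,"z":-0.1,"rx":0,"ry":0,"rz":-0.064,"claw":0.1},{"x":0.028,"y":-0.807,"z":-0.2,"rx":0,"ry":0,"rz":-0.064,"claw":0.1},{"x":0.028,"y":-0.807,"z":-0.2,"rx":0,"ry":0,"rz":-0.064,"claw":0.1}]'
python3 -m pendant '[{"x":0,"y":0,"z":-0.08,"rx":0,"ry":0,"rz":0,"claw":0.1},{"x":0,"y":0,"z":-0.16,"rx":0,"ry":0,"rz":0,"claw":0.1},{"x":0,"y":0,"z":-0.22,"rx":0,"ry":0,"rz":0,"claw":0.1},{"x":0,"y":0,"z":-0.27,"rx":0,"ry":0,"rz":0,"claw":0.1},{"x":0,"y":0,"z":-0.32,"rx":0,"ry":0,"rz":0,"claw":0.1},{"x":0,"y":0,"z":-0.37,"rx":0,"ry":0,"rz":0,"claw":0.1},{"x":0,"y":0,"z":-0.41,"rx":0,"ry":0,"rz":0,"claw":0.1},{"x":0,"y":0,"z":-0.41,"rx":0,"ry":0,"rz":0,"claw":0.1}]'
python3 -m pendant '[{"x":0,"y":0,"z":0,"rx":0,"ry":0,"rz":0,"claw":0.1},{"x":0,"y":0,"z":0,"rx":0,"ry":0,"rz":0,"claw":0.25},{"x":0,"y":0,"z":0,"rx":0,"ry":0,"rz":0,"claw":0.35},{"x":0,"y":0,"z":0,"rx":0,"ry":0,"rz":0,"claw":0.5},{"x":0,"y":0,"z":0,"rx":0,"ry":0,"rz":0,"claw":0.5},{"x":0,"y":0,"z":0.2,"rx":0,"ry":0,"rz":0,"claw":0.5},{"x":0,"y":0,"z":0.44,"rx":0,"ry":0,"rz":0,"claw":0.5},{"x":0,"y":0,"z":0.44,"rx":0,"ry":0,"rz":0,"claw":0.5}]'
python3 - <<'E'
from h import *
p=capture("wrist");im=p["color"]
print(proj(p,[.5245,.1272,.116]),proj(p,[.5641,.1411,.116]))
save(p,"w5")
E
```

```text
time_s: 14.3
tcp_pos: [0.5225, 0.126, 0.1891]
ee_rot: [[-0.943, -0.331, -0.007], [-0.331, 0.944, -0.004], [0.008, -0.001, -1.0]]
wrist_force: [-0.2, 0.3, -0.7]
gripper_width: 0.196
gripper_force: 30.0
time_s: 15.3
tcp_pos: [0.5243, 0.1268, 0.0892]
ee_rot: [[-0.943, -0.332, -0.001], [-0.332, 0.943, -0.001], [0.001, -0.0, -1.0]]
wrist_force: [0.8, -1.1, 0.4]
gripper_width: 0.192
gripper_force: 30.0
time_s: 16.3
tcp_pos: [0.5276, 0.1285, 0.2057]
ee_rot: [[-0.943, -0.333, 0.011], [-0.333, 0.943, 0.005], [-0.012, 0.001, -1.0]]
wrist_force: [0.1, -0.6, -1.5]
gripper_width: 0.495
gripper_force: 0.0
[255.29009514 185.35652812] [255.22014868 232.80269133]
```

View pics/w5.png

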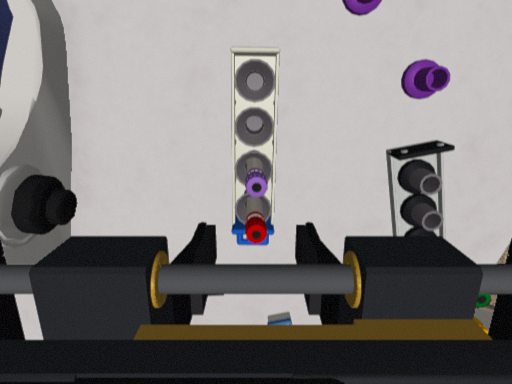

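Red and lavender sit upright at their predicted pixels. Green next.

```bash
python3 -m pendant '[{"x":0.02,"y":0.15,"z":0,"rx":0,"ry":0,"rz":0.01,"claw":0.5},{"x":0.05,"y":0.36,"z":0,"rx":0,"ry":0,"rz":0.03,"claw":0.5},{"x":0.08,"y":0.58,"z":0,"rx":0,"ry":0,"rz":0.05,"claw":0.5},{"x":0.11,"y":0.8,"z":0,"rx":0,"ry":0,"rz":0.064,"claw":0.5},{"x":0.117,"y":0.894,"z":0,"rx":0,"ry":0,"rz":0.064,"claw":0.5},{"x":0.117,"y":0.894,"z":-0.12,"rx":0,"ry":0,"rz":0.064,"claw":0.5},{"x":0.117,"y":0.894,"z":-0.25,"rx":0,"ry":0,"rz":0.064,"claw":0.5},{"x":0.117,"y":0.894,"z":-0.25,"rx":0,"ry":0,"rz":0.064,"claw":0.5}]'
python3 -m pendant '[{"x":0,"y":0,"z":-0.06,"rx":0,"ry":0,"rz":0,"claw":0.5},{"x":0,"y":0,"z":-0.12,"rx":0,"ry":0,"rz":0,"claw":0.5},{"x":0,"y":0,"z":-0.18,"rx":0,"ry":0,"rz":0,"claw":0.5},{"x":0,"y":0,"z":-0.18,"rx":0,"ry":0,"rz":0,"claw":0.5},{"x":0,"y":0,"z":-0.18,"rx":0,"ry":0,"rz":0,"claw":0.3},{"x":0,"y":0,"z":-0.18,"rx":0,"ry":0,"rz":0,"claw":0.1},{"x":0,"y":0,"z":-0.18,"rx":0,"ry":0,"rz":0,"claw":0.1},{"x":0,"y":0,"z":-0.18,"rx":0,"ry":0,"rz":0,"claw":0.1}]'
python3 -m pendant '[{"x":0,"y":0,"z":0,"rx":0,"ry":0,"rz":0,"claw":0.1},{"x":0,"y":0,"z":0,"rx":0,"ry":0,"rz":0,"claw":0.1},{"x":0,"y":0,"z":0.1,"rx":0,"ry":0,"rz":0,"claw":0.1},{"x":0,"y":0,"z":0.2,"rx":0,"ry":0,"rz":0,"claw":0.1},{"x":0,"y":0,"z":0.4,"rx":0,"ry":0,"rz":0,"claw":0.1},{"x":0,"y":0,"z":0.6,"rx":0,"ry":0,"rz":0,"claw":0.1},{"x":0,"y":0,"z":0.6,"rx":0,"ry":0,"rz":0,"claw":0.1},{"x":0,"y":0,"z":0.6,"rx":0,"ry":0,"rz":0,"claw":0.1}]'
```

```text
time_s: 17.35
tcp_pos: [0.5516, 0.3489, 0.1329]
ee_rot: [[-0.858, -0.513, -0.007], [-0.513, 0.858, -0.006], [0.009, -0.002, -1.0]]
wrist_force: [0.6, 0.3, -0.4]
gripper_width: 0.502
gripper_force: 0.0
time_s: 18.35
tcp_pos: [0.554, 0.3508, 0.093]
ee_rot: [[-0.858, -0.514, 0.001], [-0.514, 0.858, 0.001], [-0.001, 0.0, -1.0]]
wrist_force: [-0.6, 0.9, 0.1]
gripper_width: 0.192
gripper_force: 30.0
time_s: 19.35
tcp_pos: [0.5532, 0.3504, 0.2418]
ee_rot: [[-0.858, -0.513, -0.001], [-0.513, 0.858, -0.0], [0.001, 0.001, -1.0]]
wrist_force: [0.3, -0.1, -0.3]
gripper_width: 0.194
gripper_force: 30.0
```

```bash
python3 -m pendant '[{"x":-0.05,"y":-0.18,"z":0,"rx":0,"ry":0,"rz":-0.01,"claw":0.1},{"x":-0.11,"y":-0.38,"z":0,"rx":0,"ry":0,"rz":-0.03,"claw":0.1},{"x":-0.17,"y":-0.58,"z":0,"rx":0,"ry":0,"rz":-0.05,"claw":0.1},{"x":-0.23,"y":-0.78,"z":0,"rx":0,"ry":0,"rz":-0.064,"claw":0.1},{"x":-0.276,"y":-0.95,"z":0,"rx":0,"ry":0,"rz":-0.064,"claw":0.1},{"x":-0.276,"y":-0.95,"z":-0.1,"rx":0,"ry":0,"rz":-0.064,"claw":0.1},{"x":-0.276,"y":-0.95,"z":-0.2,"rx":0,"ry":0,"rz":-0.064,"claw":0.1},{"x":-0.276,"y":-0.95,"z":-0.2,"rx":0,"ry":0,"rz":-0.064,"claw":0.1}]'
python3 -m pendant '[{"x":0,"y":0,"z":-0.08,"rx":0,"ry":0,"rz":0,"claw":0.1},{"x":0,"y":0,"z":-0.16,"rx":0,"ry":0,"rz":0,"claw":0.1},{"x":0,"y":0,"z":-0.22,"rx":0,"ry":0,"rz":0,"claw":0.1},{"x":0,"y":0,"z":-0.27,"rx":0,"ry":0,"rz":0,"claw":0.1},{"x":0,"y":0,"z":-0.32,"rx":0,"ry":0,"rz":0,"claw":0.1},{"x":0,"y":0,"z":-0.37,"rx":0,"ry":0,"rz":0,"claw":0.1},{"x":0,"y":0,"z":-0.41,"rx":0,"ry":0,"rz":0,"claw":0.1},{"x":0,"y":0,"z":-0.41,"rx":0,"ry":0,"rz":0,"claw":0.1}]'
python3 -m pendant '[{"x":0,"y":0,"z":0,"rx":0,"ry":0,"rz":0,"claw":0.1},{"x":0,"y":0,"z":0,"rx":0,"ry":0,"rz":0,"claw":0.25},{"x":0,"y":0,"z":0,"rx":0,"ry":0,"rz":0,"claw":0.35},{"x":0,"y":0,"z":0,"rx":0,"ry":0,"rz":0,"claw":0.5},{"x":0,"y":0,"z":0,"rx":0,"ry":0,"rz":0,"claw":0.5},{"x":0,"y":0,"z":0.2,"rx":0,"ry":0,"rz":0,"claw":0.5},{"x":0,"y":0,"z":0.44,"rx":0,"ry":0,"rz":0,"claw":0.5},{"x":0,"y":0,"z":0.44,"rx":0,"ry":0,"rz":0,"claw":0.5}]'
python3 - <<'E'
from h import *
p=capture("wrist")
print(proj(p,[.4848,.1132,.116]),proj(p,[.5245,.1272,.116]))
save(p,"w6")
E
```

```text
time_s: 20.35
tcp_pos: [0.4827, 0.1119, 0.1895]
ee_rot: [[-0.943, -0.331, -0.007], [-0.331, 0.944, -0.004], [0.008, -0.001, -1.0]]
wrist_force: [-0.8, 0.4, 0.0]
gripper_width: 0.192
gripper_force: 30.0
time_s: 21.35
tcp_pos: [0.4846, 0.113, 0.0893]
ee_rot: [[-0.943, -0.332, -0.001], [-0.332, 0.943, -0.001], [0.001, -0.0, -1.0]]
wrist_force: [1.2, 0.3, -0.2]
gripper_width: 0.197
gripper_force: 30.0
time_s: 22.35
tcp_pos: [0.4877, 0.1145, 0.2052]
ee_rot: [[-0.943, -0.333, 0.011], [-0.333, 0.943, 0.005], [-0.012, 0.001, -1.0]]
wrist_force: [0.1, -0.3, -0.6]
gripper_width: 0.5
gripper_force: 0.0
[255.1918212  185.68543433] [255.20036876 233.32471741]
```

View pics/w6.png

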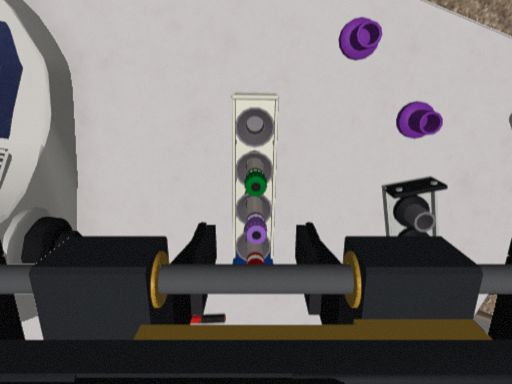

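Green is seated too. Yellow last.

```bash
python3 -m pendant '[{"x":0.08,"y":0.16,"z":0,"rx":0,"ry":0,"rz":0.01,"claw":0.5},{"x":0.16,"y":0.36,"z":0,"rx":0,"ry":0,"rz":0.03,"claw":0.5},{"x":0.24,"y":0.56,"z":0,"rx":0,"ry":0,"rz":0.05,"claw":0.5},{"x":0.32,"y":0.76,"z":0,"rx":0,"ry":0,"rz":0.064,"claw":0.5},{"x":0.4,"y":0.94,"z":0,"rx":0,"ry":0,"rz":0.064,"claw":0.5},{"x":0.418,"y":1,"z":0,"rx":0,"ry":0,"rz":0.064,"claw":0.5},{"x":0.418,"y":1,"z":0,"rx":0,"ry":0,"rz":0.064,"claw":0.5},{"x":0.418,"y":1,"z":0,"rx":0,"ry":0,"rz":0.064,"claw":0.5}]'
python3 -m pendant '[{"x":0,"y":0.035,"z":0,"rx":0,"ry":0,"rz":0,"claw":0.5},{"x":0,"y":0.035,"z":-0.1,"rx":0,"ry":0,"rz":0,"claw":0.5},{"x":0,"y":0.035,"z":-0.2,"rx":0,"ry":0,"rz":0,"claw":0.5},{"x":0,"y":0.035,"z":-0.3,"rx":0,"ry":0,"rz":0,"claw":0.5},{"x":0,"y":0.035,"z":-0.43,"rx":0,"ry":0,"rz":0,"claw":0.5},{"x":0,"y":0.035,"z":-0.43,"rx":0,"ry":0,"rz":0,"claw":0.5},{"x":0,"y":0.035,"z":-0.43,"rx":0,"ry":0,"rz":0,"claw":0.3},{"x":0,"y":0.035,"z":-0.43,"rx":0,"ry":0,"rz":0,"claw":0.1}]'
python3 -m pendant '[{"x":0,"y":0,"z":0,"rx":0,"ry":0,"rz":0,"claw":0.1},{"x":0,"y":0,"z":0,"rx":0,"ry":0,"rz":0,"claw":0.1},{"x":0,"y":0,"z":0,"rx":0,"ry":0,"rz":0,"claw":0.1},{"x":0,"y":0,"z":0.1,"rx":0,"ry":0,"rz":0,"claw":0.1},{"x":0,"y":0,"z":0.2,"rx":0,"ry":0,"rz":0,"claw":0.1},{"x":0,"y":0,"z":0.4,"rx":0,"ry":0,"rz":0,"claw":0.1},{"x":0,"y":0,"z":0.6,"rx":0,"ry":0,"rz":0,"claw":0.1},{"x":0,"y":0,"z":0.6,"rx":0,"ry":0,"rz":0,"claw":0.1}]'
```

```text
time_s: 23.4
tcp_pos: [0.5887, 0.3618, 0.1996]
ee_rot: [[-0.858, -0.513, -0.001], [-0.513, 0.858, -0.001], [0.002, -0.0, -1.0]]
wrist_force: [-0.3, -0.5, 0.4]
gripper_width: 0.501
gripper_force: 0.0
time_s: 24.4
tcp_pos: [0.5902, 0.3726, 0.0947]
ee_rot: [[-0.858, -0.514, 0.003], [-0.514, 0.858, 0.002], [-0.004, 0.001, -1.0]]
wrist_force: [0.0, 0.1, 0.4]
gripper_width: 0.352
gripper_force: 0.0
time_s: 25.4
tcp_pos: [0.5911, 0.3731, 0.2484]
ee_rot: [[-0.858, -0.514, 0.008], [-0.514, 0.858, 0.006], [-0.01, 0.001, -1.0]]
wrist_force: [-0.4, -0.5, -0.3]
gripper_width: 0.196
gripper_force: 30.0
```

```bash
python3 -m pendant '[{"x":-0.08,"y":-0.15,"z":0,"rx":0,"ry":0,"rz":-0.01,"claw":0.1},{"x":-0.17,"y":-0.33,"z":0,"rx":0,"ry":0,"rz":-0.03,"claw":0.1},{"x":-0.27,"y":-0.52,"z":0,"rx":0,"ry":0,"rz":-0.05,"claw":0.1},{"x":-0.37,"y":-0.71,"z":0,"rx":0,"ry":0,"rz":-0.064,"claw":0.1},{"x":-0.47,"y":-0.9,"z":0,"rx":0,"ry":0,"rz":-0.064,"claw":0.1},{"x":-0.576,"y":-1,"z":0,"rx":0,"ry":0,"rz":-0.064,"claw":0.1},{"x":-0.576,"y":-1,"z":-0.1,"rx":0,"ry":0,"rz":-0.064,"claw":0.1},{"x":-0.576,"y":-1,"z":-0.2,"rx":0,"ry":0,"rz":-0.064,"claw":0.1}]'
python3 -m pendant '[{"x":0,"y":-0.091,"z":0,"rx":0,"ry":0,"rz":0,"claw":0.1},{"x":0,"y":-0.091,"z":0,"rx":0,"ry":0,"rz":0,"claw":0.1},{"x":0,"y":-0.091,"z":0,"rx":0,"ry":0,"rz":0,"claw":0.1},{"x":0,"y":-0.091,"z":0,"rx":0,"ry":0,"rz":0,"claw":0.1},{"x":0,"y":-0.091,"z":-0.05,"rx":0,"ry":0,"rz":0,"claw":0.1},{"x":0,"y":-0.091,"z":-0.1,"rx":0,"ry":0,"rz":0,"claw":0.1},{"x":0,"y":-0.091,"z":-0.16,"rx":0,"ry":0,"rz":0,"claw":0.1},{"x":0,"y":-0.091,"z":-0.16,"rx":0,"ry":0,"rz":0,"claw":0.1}]'
```

```text
time_s: 26.4
tcp_pos: [0.4445, 0.1213, 0.1917]
ee_rot: [[-0.944, -0.331, -0.0], [-0.331, 0.944, 0.001], [-0.0, 0.001, -1.0]]
wrist_force: [-0.1, 0.2, -1.0]
gripper_width: 0.193
gripper_force: 30.0
time_s: 27.4
tcp_pos: [0.4442, 0.0986, 0.1508]
ee_rot: [[-0.943, -0.332, -0.004], [-0.332, 0.943, -0.002], [0.004, -0.001, -1.0]]
wrist_force: [0.3, -0.2, -0.5]
gripper_width: 0.197
gripper_force: 30.0
```

```bash
python3 -m pendant '[{"x":0,"y":0,"z":-0.05,"rx":0,"ry":0,"rz":0,"claw":0.1},{"x":0,"y":0,"z":-0.1,"rx":0,"ry":0,"rz":0,"claw":0.1},{"x":0,"y":0,"z":-0.15,"rx":0,"ry":0,"rz":0,"claw":0.1},{"x":0,"y":0,"z":-0.2,"rx":0,"ry":0,"rz":0,"claw":0.1},{"x":0,"y":0,"z":-0.25,"rx":0,"ry":0,"rz":0,"claw":0.1},{"x":0,"y":0,"z":-0.25,"rx":0,"ry":0,"rz":0,"claw":0.1},{"x":0,"y":0,"z":-0.25,"rx":0,"ry":0,"rz":0,"claw":0.1},{"x":0,"y":0,"z":-0.25,"rx":0,"ry":0,"rz":0,"claw":0.1}]'
python3 -m pendant '[{"x":0,"y":0,"z":0,"rx":0,"ry":0,"rz":0,"claw":0.1},{"x":0,"y":0,"z":0,"rx":0,"ry":0,"rz":0,"claw":0.25},{"x":0,"y":0,"z":0,"rx":0,"ry":0,"rz":0,"claw":0.35},{"x":0,"y":0,"z":0,"rx":0,"ry":0,"rz":0,"claw":0.5},{"x":0,"y":0,"z":0,"rx":0,"ry":0,"rz":0,"claw":0.5},{"x":0,"y":0,"z":0.2,"rx":0,"ry":0,"rz":0,"claw":0.5},{"x":0,"y":0,"z":0.44,"rx":0,"ry":0,"rz":0,"claw":0.5},{"x":0,"y":0,"z":0.6,"rx":0,"ry":0,"rz":0,"claw":0.5}]'
python3 -m pendant '[{"x":-0.1,"y":0,"z":0.2,"rx":0,"ry":0,"rz":0,"claw":0.5},{"x":-0.2,"y":0,"z":0.4,"rx":0,"ry":0,"rz":0,"claw":0.5},{"x":-0.2,"y":0,"z":0.4,"rx":0,"ry":0,"rz":0,"claw":0.5},{"x":-0.2,"y":0,"z":0.4,"rx":0,"ry":0,"rz":0,"claw":0.5},{"x":-0.2,"y":0,"z":0.4,"rx":0,"ry":0,"rz":0,"claw":0.5},{"x":-0.2,"y":0,"z":0.4,"rx":0,"ry":0,"rz":0,"claw":0.5},{"x":-0.2,"y":0,"z":0.4,"rx":0,"ry":0,"rz":0,"claw":0.5},{"x":-0.2,"y":0,"z":0.4,"rx":0,"ry":0,"rz":0,"claw":0.5}]'
python3 - <<'E'
from h import *
p=capture("wrist");im=p["color"].copy()
C=[(.5641,.1411),(.5245,.1272),(.4848,.1132),(.4452,.0993)]
for c in C:
    u=proj(p,[*c,.116]);cv2.circle(im,tuple(np.int32(u.round())),2,(0,255,255),-1)
a=im;s=capture("side");b=s["color"].copy()
for c in C:
    for z in(.116,):
        cv2.circle(b,tuple(np.int32(proj(s,[*c,z]).round())),1,(0,255,255),-1)
p["color"]=np.hstack([cv2.resize(a,(400,300),interpolation=3),cv2.resize(b[120:270,170:370],(400,300),interpolation=2)]);save(p,"end")
E
```

```text
time_s: 28.4
tcp_pos: [0.4456, 0.0993, 0.0905]
ee_rot: [[-0.943, -0.332, 0.001], [-0.332, 0.943, 0.0], [-0.001, 0.0, -1.0]]
wrist_force: [1.2, 0.0, -0.3]
gripper_width: 0.191
gripper_force: 30.0
time_s: 29.4
tcp_pos: [0.4459, 0.0994, 0.243]
ee_rot: [[-0.943, -0.332, 0.003], [-0.332, 0.943, 0.002], [-0.004, 0.0, -1.0]]
wrist_force: [0.7, -0.6, -1.0]
gripper_width: 0.5
gripper_force: 0.0
time_s: 30.4
tcp_pos: [0.3954, 0.0991, 0.3397]
ee_rot: [[-0.943, -0.332, -0.001], [-0.332, 0.943, -0.0], [0.001, -0.0, -1.0]]
wrist_force: [-0.4, -0.7, 0.4]
gripper_width: 0.499
gripper_force: 0.0
```

View pics/end.png

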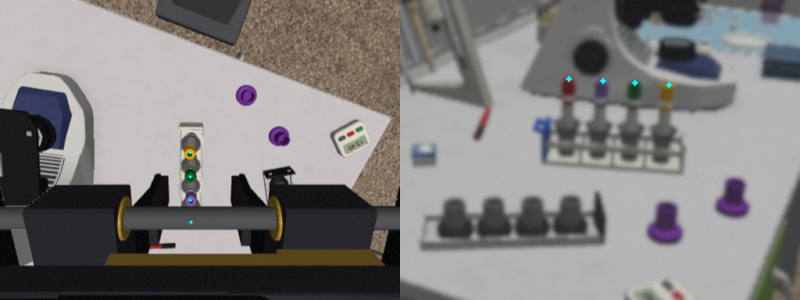

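All four tubes stand upright. Their tops are on the points predicted for fully seated tubes (side view: red (568,79), lavender (602,82), green (635,84), yellow (668,86)), in the right order from the blue handle, and the bystanders look undisturbed.

```bash
python3 -c "
from station import *
print(finish_job())"
```

```text
the job is handed in; nothing more can be done
None
```

The job is handed in: red, lavender, green and yellow stand upright and fully down in the rack, in that order from the blue handle. The final pictures show this, but `finish_job()` gave no verdict.

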